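# Kit the rungs for one stool

### The arm

A 7-joint arm with a two-finger parallel gripper is mounted at the origin on the work surface. World frame = base frame: x ahead of the robot, y to its left, z up, the work surface at z = 0. Lengths are in mm, angles in degrees, forces in N, time in s.
With the tool pointing down it reaches from about 425 to 950 mm from the base axis. Payload 4.7 kg.
Tool frame: the origin (TCP) lies at the very end of the fingers, on their centre line; the grasp point (between the pads) lies bot.grasp_offset behind it (bot.grasp_offset is the distance from the TCP to the grasp point, in mm); z points along the fingers, y is the line along which they close (so a half turn about z gives the same grasp; the last joint's range is limited). The gripper opens to 85 mm and grips with 20 to 120 N. Pads are 22 mm wide; open, the fingers measure 114 mm over their backs; the gripper's body (76 mm by 85 mm) begins 54 mm behind the grasp point. The pads swing forward as they close: fully open they stand 13 mm farther back than shut.
Start: joints at [-1.656, 26.849, -2.785, 87.806, 1.381, 65.374, -4.715], TCP at [675.02, 0.047, 192.435] pointing down, gripper open.
Joint ranges: [-148.3, 148.3], [-19.14, 114.17], [-79.39, 73.82], [5.75, 140.21], [-59.74, 239.74], [12.07, 113.84], [-152.46, 152.46]. Speed limits (degrees/s): [147.25, 147.25, 180, 180, 180, 180, 180].

### API

Orientations are given as a 3x3 rotation matrix whose columns are the frame's x, y, z axes.
In Python, from plant import monitor, cams, job, search_frame, silhouettes, tip_of, bot gives the robot as it stands.
- The arm moves only by the tool drive_tool, never from a script. Its arguments are lists of equal length, an entry for each row: "dp": the shift along the tool's x, y, z in cm, a list of three; "roll": the turn about the tool's z in rad. A call has 1 to 12 rows; each row is the pose to reach, as a shift and turn from the pose commanded when the call began, along the tool's axes at that moment; what a row does not reach only later rows make up. A row lasts 1/12 s, in which the tool goes at most 41.7 mm and 7.16 degrees, less where a joint would pass 70% of its speed; a pose out of reach is approached as far as the arm can. A call with a gripper value outside its range is refused whole. "gripper" is the closure, from -1 (fully open) to 1 (shut), set as the call begins (left out, the last holds). The fingers move at their own pace and stop on an object; "force" is the grip in N (left out, the last holds). Time passes only in rows, so rows that repeat a pose let the fingers close. It gives the time, the measured TCP pose, the force, the opening and the grip force at its end, in the units of the state.
- monitor.get_obs(): the state, without advancing time (a new reading comes with each control period).
- cams.get_image(name): name is "scene" or "side" or "wrist"; returns a dict with "img" (480x640x3 uint8, red, green, blue), "camera_matrix" (3x3 intrinsics, pixels), "dist" ([k1, k2, p1, p2, k3] as OpenCV has them; the pictures are not rectified), "R" (3x3) and "t" (3): a world point X has camera coordinates R X + t. Camera axes: x right, y down, z forward; pixel columns grow to the right and rows downward; lengths in mm; the calibration is good to about 2 mm. A picture is of the moment at which its call begins. There is no depth.
- job.close_job(): hands the job in; it is judged then, once.
Trained networks look in a picture, given as the dict that the camera call returned (one of the last four; its "shot" number tells which), for a name from the list of things; names that differ only in an ending like _2 or _b are one class to them, and where a whole thing is asked for, a point or a joint stands for the part that bears it (a point fixed in the world has none). Each returns a list of dicts, best first, with "conf" (0 to 1); they miss things now and then, are a little off and sometimes report something else, mostly with a low value. They report only what shows in the picture. A call takes as long as a camera call. They do not tell look-alikes from the thing itself.
- search_frame(picture, label): "position" ([column, row] as shares, 0 to 1, of the picture: columns of its width, rows of its height, amid what is visible of it).
- silhouettes(picture, label): "mask" (480x640 bool, what is visible of it) and "position" ([column, row] as shares, 0 to 1, of the picture: columns of its width, rows of its height, amid what is visible of it).
- tip_of(picture, label): "position" ([column, row] as shares, 0 to 1, of the picture: columns of its width, rows of its height: a listed point, or the origin of a listed thing).
The state is a dict: "t": time; "joint_positions": joint angles; "joint_vel": joint speeds; "joint_torque": joint torques, N m; "tool_pos": TCP position; "tool_rot": TCP orientation; "wrist_force": force on the tool from outside, world axes, zero at the start; "ft_torque": the same for the moment, N m; "finger_gap": finger opening in mm; "grip_force": force on a finger pad.
Only numpy, scipy, OpenCV 4.12 (cv2) and the standard library are available. Lean on these libraries where they do the work, as an engineer would, in place of code of your own. Each camera call takes 0.05 s, during which the arm holds its last target. There are 200 camera calls.

### The job

Kit the rungs for one small stool: pick out the three finished rungs, the ones with a round tenon on both ends, and lay each in the tray cradle made for its length, resting in both notches between the end boards. Lay them down, do not drop them, and leave the blank, the rung with only one tenon and the block plane where they lie on the bench.

Things in the scene. Friction and masses are not known exactly. Their poses are not given: they have to be found in the camera images.
- rung_long: finished long stool rung: straight pale ash bar of octagonal section, 22 mm across flats, with a round tenon 14 mm in diameter and 16 mm long on BOTH ends; 180 mm long overall (148 mm between the shoulders), about 55 g. Lies flat on the bench. Origin at its middle, on its axis (11 mm above what it lies on); its x axis runs along the bar
- rung_mid: finished middle stool rung: as the long one, round tenons on both ends, 145 mm long overall (113 mm between the shoulders). Origin at its middle on its axis, x along the bar
- rung_short: finished short stool rung: as the long one, round tenons on both ends, 110 mm long overall (78 mm between the shoulders). Origin at its middle on its axis, x along the bar
- blank: look-alike, stays on the bench: unfinished blank, the same 22 mm octagonal ash bar, 180 mm long, full section to both ends, NO tenons. Origin at its middle on its axis, x along the bar
- half_done: look-alike, stays on the bench: half-finished rung, same 22 mm octagonal ash bar, 145 mm long overall, with a round tenon (14 mm thick, 16 mm long) on ONE end only (its +x end), the other end still full section. Origin at the middle of its overall length on its axis, x along the bar
- plane: block plane, a bystander that lies among the rungs: steel body 160 x 46 mm, about 57 mm high, brass cap, wooden front knob. Origin at the centre of its sole, x along its length
- tray: kit tray: shallow grey tray 232 x 256 mm (x by y), floor 6 mm thick, rim 18 mm high, does not move. Origin at the centre of its underside, on the bench. The three brown wooden cradles stand in it side by side, 80 mm apart along the tray's y axis (at y = -80, 0 and +80 mm) in any order, all lying along its x axis
- cradle_long: brown wooden cradle for the long rung, fixed in the tray: base strip 40 mm wide, an upright end board (top 46 mm above the origin) at each end, 196 mm clear between them, and two notched supports 10 mm thick at x = +-62 mm; open at the sides between these. A rung lying home has its axis 37 mm above the origin, along the cradle's x axis. Origin: centre of the cradle's underside, 6 mm above the bench
- cradle_mid: brown wooden cradle for the middle rung: as the long one, but 161 mm clear between its end boards and supports at x = +-44.5 mm. All three: a notch has a flat bottom 28 mm wide, 26 mm above the origin, and flanks leaning outwards to 46 mm wide at 41 mm above the origin; the supports reach 27 mm to either side
- cradle_short: brown wooden cradle for the short rung: as the others (same heights, widths and origin), but 126 mm clear between its end boards and supports at x = +-27 mm
Things that resemble listed ones, but are neither listed nor needed, are in the scene too. What is shaped like the rung_long but orange is not meant. What is shaped like the rung_short but green is not meant.

How it is judged (in metres and radians):
At the end, for the whole second after the job is handed in: Each finished rung rests in its own cradle: middle within 11 mm along and 9 mm across of the cradle's centre, axis 33 to 42 mm above its origin (37 when home), within 0.12 rad of its direction, either way round. Blank, half-finished rung and plane have each moved less than 20 mm (x of rung_long in the frame of cradle_long between -0.011 and 0.011 m and y of rung_long in the frame of cradle_long between -0.009 and 0.009 m and z of rung_long in the frame of cradle_long between 0.033 and 0.042 m and angle between the x axis of rung_long and the x axis of cradle_long, either way round below 0.12 rad and linear speed of each of rung_long, rung_mid, rung_short below 0.02 m/s and angular speed of each of rung_long, rung_mid, rung_short below 0.2 rad/s and x of rung_mid in the frame of cradle_mid between -0.011 and 0.011 m and y of rung_mid in the frame of cradle_mid between -0.009 and 0.009 m and z of rung_mid in the frame of cradle_mid between 0.033 and 0.042 m and angle between the x axis of rung_mid and the x axis of cradle_mid, either way round below 0.12 rad and x of rung_short in the frame of cradle_short between -0.011 and 0.011 m and y of rung_short in the frame of cradle_short between -0.009 and 0.009 m and z of rung_short in the frame of cradle_short between 0.033 and 0.042 m and angle between the x axis of rung_short and the x axis of cradle_short, either way round below 0.12 rad and distance of each of blank, half_done, plane from where it was at the start of the episode below 0.02 m); the robot touches nothing.
It fails at once if the long rung is dropped from more than about 20 mm above its resting place in the tray instead of being laid down (height (world z) of rung_long above 0.058 m and linear speed of rung_long above 0.35 m/s and contact force between rung_long and anything else below 0.02 N).
It fails at once if the middle rung is dropped from more than about 20 mm above its resting place in the tray instead of being laid down (height (world z) of rung_mid above 0.058 m and linear speed of rung_mid above 0.35 m/s and contact force between rung_mid and anything else below 0.02 N).
It fails at once if the short rung is dropped from more than about 20 mm above its resting place in the tray instead of being laid down (height (world z) of rung_short above 0.058 m and linear speed of rung_short above 0.35 m/s and contact force between rung_short and anything else below 0.02 N).
It also fails if it takes over 96 s, if anything falls off the work surface, if the arm or the gripper's body presses on something with over 40 N, if the wrist force passes 120 N, or if a joint passes its speed limit or range.

## Working session

There is one attempt and no reset: what is moved stays moved. The work goes in short steps, Python scripts to look and compute and a tool call to move; the robot and the scene stay as the last step left them, time stands still between calls to the robot, and variables do not carry over. Pictures are saved under pics/ and viewed, at most 14 in all, crops included, and the job is handed in when it is done.

Besides the shell and the picture viewer there is one more tool, called after "Request:" in YAML: its name, and indented under it one key for each argument. drive_tool: Moves the arm, as the interface text tells. Its arguments: {"type":"object","properties":{"dp":{"type":"array"},"roll":{"type":"array"},"gripper":{"type":"number"},"force":{"type":"number"}},"required":["dp","roll"]}

```bash
mkdir -p pics; ls; python3 - <<'E'
from plant import monitor,cams,bot
import cv2,numpy as np
o=monitor.get_obs()
print({k:np.round(o[k],3).tolist() for k in o}); print(bot.grasp_offset)
for n in("scene","side"):
    p=cams.get_image(n); cv2.imwrite(f"pics/{n}0.png",p["img"][...,::-1]); print(n,p["camera_matrix"],p["dist"],p["R"],p["t"])
E
```

```text
pics
{'t': 0.0, 'joint_positions': [-1.657, 26.897, -2.785, 87.877, 1.381, 65.375, -4.716], 'joint_vel': [-0.019, 0.08, -0.173, -0.072, -0.097, -0.019, -0.045], 'joint_torque': [0.001, -51.032, -0.046, -23.772, 0.011, 0.007, 0.0], 'tool_pos': [674.308, 0.03, 191.339], 'tool_rot': [[-0.0, 1.0, -0.002], [1.0, 0.0, -0.0], [-0.0, -0.002, -1.0]], 'wrist_force': [0.021, -0.332, 0.103], 'ft_torque': [-0.015, 0.01, 0.023], 'grip_force': 0.0, 'finger_gap': 85.378}
18.700000000000003
scene [[543.2807945    0.         310.78980811]
 [  0.         543.2807945  236.4913982 ]
 [  0.           0.           1.        ]] [0.02406391 0.         0.         0.         0.        ] [[-0.11192516  0.99366764  0.00986812]
 [ 0.75127247  0.09111378 -0.65367266]
 [-0.65043249 -0.06574877 -0.75671307]] [ 111.40898082 -363.20119828 1728.9737425 ]
side [[503.70558746   0.         317.98351995]
 [  0.         503.70558746 244.83948115]
 [  0.           0.           1.        ]] [-0.04809171  0.          0.          0.          0.        ] [[ 0.98640343 -0.16285188  0.02208032]
 [-0.08110347 -0.59923591 -0.79645374]
 [ 0.14293531  0.7838339  -0.60429621]] [-540.58928374   39.61778788 1316.95841074]
```

View pics/scene0.png

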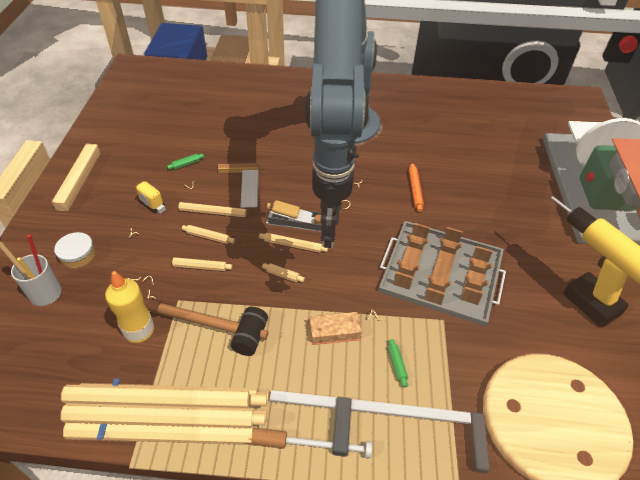

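View pics/side0.png

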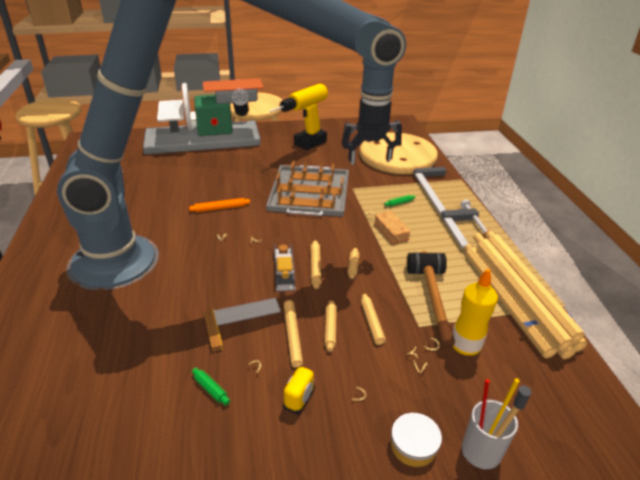

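The scene view shows five bars: (212,210), (207,234), (202,265), (295,243) and (283,273). The green and orange decoys lie apart, the plane is at (295,215) and the tray at (443,270). Next I'll zoom in and measure.

```bash
cat > h.py <<'E'
import numpy as np,cv2
from plant import monitor,cams,job,search_frame,silhouettes,tip_of,bot
def ray(p,uv,z):
    "pixels -> world points at height z"
    uv=np.asarray(uv,float).reshape(-1,1,2)
    n=cv2.undistortPoints(uv,p["camera_matrix"],p["dist"]).reshape(-1,2)
    R=np.asarray(p["R"]);t=np.asarray(p["t"]).ravel()
    d=np.c_[n,np.ones(len(n))]@R; c=-R.T@t
    return c+d*((z-c[2])/d[:,2])[:,None]
def proj(p,X):
    R=np.asarray(p["R"]);t=np.asarray(p["t"],float).ravel()
    return cv2.projectPoints(np.asarray(X,float).reshape(-1,1,3),cv2.Rodrigues(R)[0],t,p["camera_matrix"],p["dist"])[0].reshape(-1,2)
def axis(p,mask,z):
    v,u=np.nonzero(mask); X=ray(p,np.c_[u,v],z)[:,:2]
    c,(w,h),a=cv2.minAreaRect(X.astype(np.float32))
    if w<h: a+=90; w,h=h,w
    return np.round([*c,w,h,(a+90)%180-90],1)
E
python3 - <<'E'
from h import *
p=cams.get_image("scene"); s=cams.get_image("side")
for nm,q in(("scene",p),("side",s)):
  for l in("rung_long","rung_mid","rung_short","blank","half_done","plane","tray","cradle_long","cradle_mid","cradle_short"):
    for d in silhouettes(q,l):
        if d["conf"]<.3: continue
        z=11 if l[0]in"rbh" else 6 
        print(nm,l,round(d["conf"],2),np.round(np.array(d["position"])*[640,480]),axis(q,d["mask"],z))
for l in("cradle_long","cradle_mid","cradle_short","tray"):
    for nm,q in(("scene",p),("side",s)):
        for d in tip_of(q,l)[:3]:
            print(nm,l,d["conf"],ray(q,np.array(d["position"])*[640,480],0 if l=="tray" else 6).round(1))
a=cv2.resize(p["img"][190:300,165:345],None,fx=4.2,fy=4.2,interpolation=3)
cv2.imwrite("pics/c1.png",a[...,::-1])
b=cv2.resize(s["img"][150:375,260:400],None,fx=2.6,fy=2.6,interpolation=3);cv2.imwrite("pics/c2.png",b[...,::-1])
c=cv2.resize(p["img"][215:330,370:520],None,fx=4.5,fy=4.5,interpolation=3);cv2.imwrite("pics/c3.png",c[...,::-1])
E
```

```text
scene rung_long 0.64 [415. 186.] [281.1 213.8 180.7  23.9   6.2]
scene rung_long 0.57 [292. 242.] [ 523.2 -101.1  174.8   28.    81.5]
scene rung_mid 0.58 [208. 236.] [ 522.9 -321.3  143.6   28.3   79. ]
scene rung_short 0.85 [395. 364.] [829.9 167.9 110.7  24.8  15.6]
scene rung_short 0.84 [186. 160.] [ 256.5 -451.3  106.7   30.4  -54.3]
scene half_done 0.83 [205. 264.] [ 620.6 -313.9  145.    27.6   88.7]
scene plane 0.72 [292. 217.] [ 424.7 -110.7  159.8   92.2   86.4]
scene tray 0.88 [449. 276.] [561.4 276.9 291.5 247.6  75.3]
scene tray 0.58 [412. 253.] [522.  201.3 213.7  54.6 -15. ]
scene cradle_long 0.73 [440. 266.] [542.8 282.5 249.8  55.  -15.4]
scene cradle_mid 0.49 [200. 263.] [ 617.2 -315.2  151.    28.9  -89.9]
scene cradle_short 0.8 [475. 275.] [566.  361.1 181.6  53.2 -13.1]
side rung_long 0.75 [219. 205.] [284.  219.9 175.6  42.8   4.6]
side rung_long 0.65 [320. 265.] [523.8 -96.8 188.4  25.8  81.3]
side rung_long 0.44 [284. 273.] [442.3 -98.8 178.9  46.   85.5]
side rung_mid 0.92 [329. 325.] [ 522.3 -318.2  151.8   23.4   79.1]
side rung_short 0.73 [397. 203.] [830.
[... 407 characters left out ...]
 45.   85.9]
side tray 0.89 [311. 196.] [564.6 289.  307.7 237.1  73.9]
side tray 0.61 [310. 175.] [585.9 391.8 144.8 110.9 -19.8]
side cradle_long 0.83 [308. 187.] [569.2 317.8 220.7 115.7 -16.6]
side cradle_short 0.63 [311. 173.] [590.3 392.2 143.4 108.6 -13.5]
scene cradle_long 0.84 [[571.7 272.2   6. ]]
side cradle_long 0.94 [[568.4 291.9   6. ]]
side cradle_long 0.43 [[ 634.2 -102.1    6. ]]
scene cradle_mid 0.61 [[540.2 198.4   6. ]]
side cradle_mid 0.87 [[551.5 216.    6. ]]
scene cradle_short 0.72 [[585.6 350.3   6. ]]
scene cradle_short 0.59 [[ 630.1 -306.5    6. ]]
side cradle_short 0.76 [[581.  351.1   6. ]]
scene tray 0.77 [[563.8 273.2   0. ]]
side tray 0.7 [[556.2 272.3   0. ]]
```

View pics/c1.png

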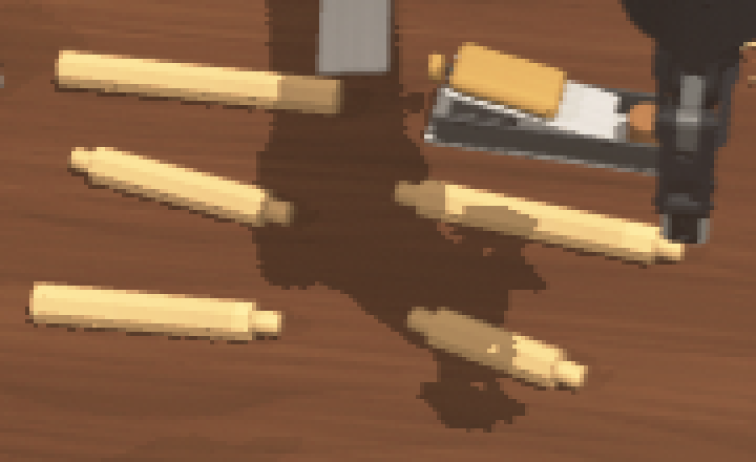

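View pics/c2.png

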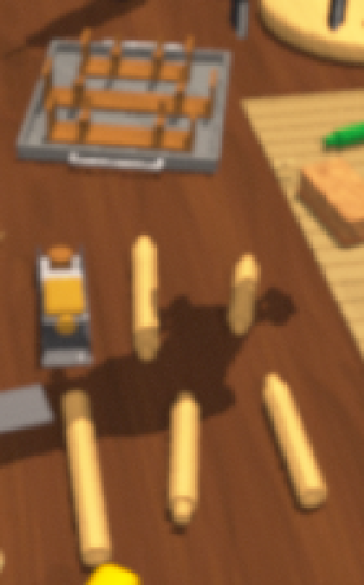

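View pics/c3.png

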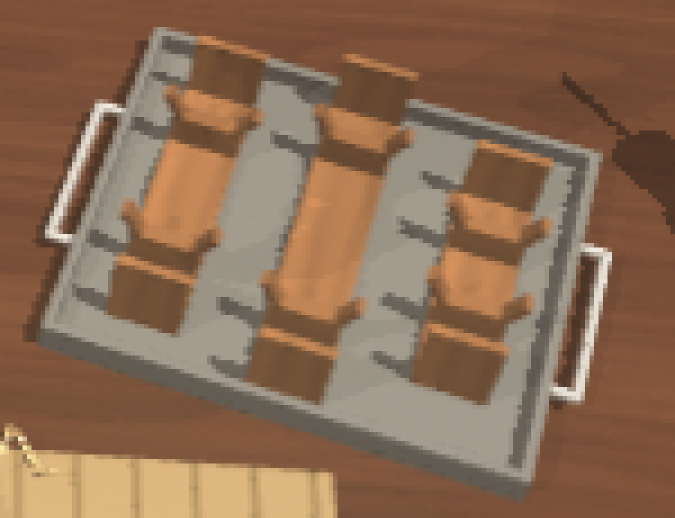

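Chosen from the crops, with look-alikes ruled out:
- rung_long (295,243): a tenon on each end, 180 mm.
- rung_mid (207,234): a tenon on each end.
- rung_short (283,273): a tenon on each end.
- blank (212,210): no tenons.
- half_done (202,265): a tenon on its right end only.
- Orange (415,186) and green (186,160), (395,364): decoys.

Cradles from left to right are mid, long and short. I'll approach rung_long first.

Request:
drive_tool:
  dp:
    - [-2,-3,0.5]
    - [-4,-6,1]
    - [-6,-9,2]
    - [-8,-12,3]
    - [-9.5,-14.5,4]
    - [-9.9,-15.1,5]
    - [-9.9,-15.1,5]
    - [-9.9,-15.1,5]
  roll: [0.03,0.06,0.09,0.12,0.15,0.15,0.15,0.15]
  gripper: -0.1

```text
t: 2.27
tool_pos: [524.3, -98.9, 142.7]
tool_rot: [[0.15, 0.989, 0.001], [0.989, -0.15, 0.0], [0.0, 0.001, -1.0]]
wrist_force: [0.9, -0.3, 0.8]
finger_gap: 46.9
grip_force: 0.0
```

```bash
python3 - <<'E'
from h import *
w=cams.get_image("wrist"); p=cams.get_image("scene")
cv2.imwrite("pics/w1.png",w["img"][...,::-1])
print(monitor.get_obs()["tool_pos"], monitor.get_obs()["finger_gap"], "cam",(-np.array(w["R"]).T@np.array(w["t"]).ravel()).round(1))
for l in("rung_long","rung_mid","rung_short","blank"):
  for d in silhouettes(w,l):
    if d["conf"]>.3: print(l,round(d["conf"],2),np.round(np.array(d["position"])*[640,480]),axis(w,d["mask"],11))
F=lambda u,v:(370+u/4.5,215+v/4.5)
for n,a,b in(("long",(380,66),(298,340)),("mid",(236,46),(158,269)),("short",(513,155),(470,335))):
    X=ray(p,[F(*a),F(*b)],52)[:,:2]; d=X[1]-X[0]
    print(n,X.mean(0).round(1),np.linalg.norm(d).round(1),np.degrees(np.arctan2(d[1],d[0])).round(1))
# dense: segment rungs by both cameras near seeds, centroid-of-tips
E
```

```text
[525.83937535 -98.00859567 143.27056666] 47.035983654448955 cam [536.4 -18.3 325.1]
rung_long 0.83 [316. 200.] [ 523.7 -101.8  183.2   23.4   81.6]
rung_mid 0.82 [351. 410.] [ 527.9 -296.5   99.1   24.5   78.2]
rung_short 0.96 [445. 204.] [ 622.3 -112.4  112.    25.1   73. ]
blank 0.87 [257. 419.] [ 435.3 -281.9   92.2   24.4   88.4]
long [565.9 276.5] 200.4 -15.2
mid [544.9 201.5] 168.0 -15.1
short [587.3 353.6] 127.6 -15.0
```

View pics/w1.png

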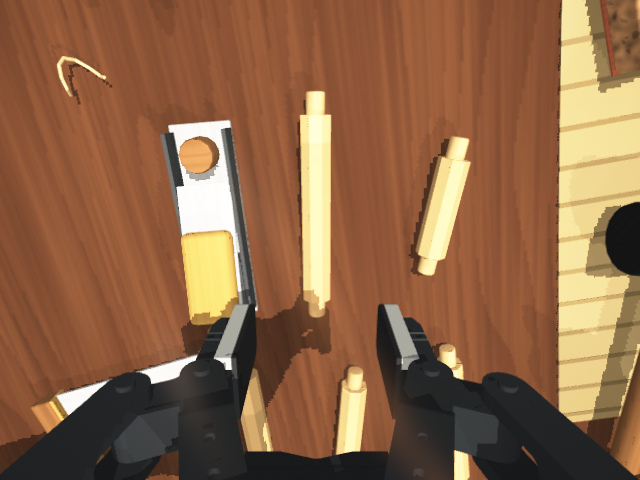

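The wrist view shows rung_long at (316,200) with both tenons, rung_short at (445,204) and rung_mid at (351,410), matching the first estimates. Descending and gripping.

Request:
drive_tool:
  dp:
    - [-0.25,0,3.5]
    - [-0.25,0,7]
    - [-0.25,0,10.5]
    - [-0.25,0,12.5]
    - [-0.25,0,13.5]
    - [-0.25,0,14]
    - [-0.25,0,14]
    - [-0.25,0,14]
  roll: [0,0,0,0,0,0,0,0]

```text
t: 3.23
tool_pos: [525.0, -101.5, 3.5]
tool_rot: [[0.149, 0.989, 0.002], [0.989, -0.149, -0.0], [0.0, 0.002, -1.0]]
wrist_force: [-0.8, -0.9, -0.4]
finger_gap: 46.9
grip_force: 0.0
```

Request:
drive_tool:
  dp:
    - [0,0,0]
    - [0,0,0]
    - [0,0,0]
    - [0,0,0]
    - [0,0,0]
    - [0,0,0]
    - [0,0,0]
    - [0,0,0]
  roll: [0,0,0,0,0,0,0,0]
  gripper: 1
  force: 40

```text
t: 3.9
tool_pos: [523.6, -101.4, 2.4]
tool_rot: [[0.149, 0.989, 0.0], [0.989, -0.149, 0.0], [0.0, 0.0, -1.0]]
wrist_force: [-0.2, -0.4, -0.1]
finger_gap: -0.2
grip_force: 0.0
```

```bash
python3 - <<'E'
from h import *
w=cams.get_image("wrist");o=monitor.get_obs(); print(o["finger_gap"],o["grip_force"],o["tool_pos"],o["t"])
s=cams.get_image("side")
a=cv2.resize(s["img"][200:300,270:390],None,fx=4,fy=4,interpolation=3)
cv2.imwrite("pics/w2.png",np.hstack([cv2.resize(w["img"],(533,400))[:, :400],a[:400,:400]])[...,::-1])
E
```

```text
-0.4564277950191511 0.0 [ 523.62818148 -101.42059404    2.39379084] 3.95
```

View pics/w2.png

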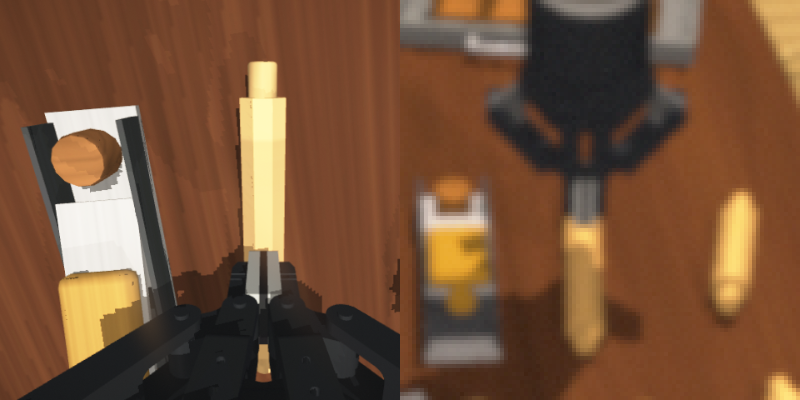

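```bash
python3 - <<'E'
from h import *
s=cams.get_image("side");p=cams.get_image("scene");w=cams.get_image("wrist")
for z in(0,22,40): print(z,[proj(q,[[523.6,-101.4,z]]).round(1).tolist() for q in(s,p,w)])
for q in (s,p,w):
  for d in silhouettes(q,"rung_long")[:3]: print(round(d["conf"],2),np.round(np.array(d["position"])*[640,480]),axis(q,d["mask"],11))
g=[cv2.resize(s["img"][215:295,280:360],(400,400),interpolation=3),cv2.resize(p["img"][200:280,250:330],(400,400),interpolation=3)]
cv2.imwrite("pics/w3.png",np.hstack(g)[...,::-1])
E
```

```text
0 [[[315.1, 267.1]], [[292.1, 244.6]], [[316.0, 277.0]]]
22 [[[315.2, 260.5]], [[292.0, 239.1]], [[316.0, 297.2]]]
40 [[[315.4, 255.0]], [[291.9, 234.4]], [[316.0, 317.6]]]
0.78 [315. 268.] [ 519.3 -127.6  126.3   21.    81.3]
0.59 [216. 205.] [282.2 218.9 177.8  45.    5.3]
0.93 [293. 241.] [523.1 -99.3 181.   35.   80. ]
0.75 [415. 188.] [280.9 213.  188.9  27.8   5.8]
0.46 [303. 218.] [ 432.8 -103.7  168.3   81.8   86.7]
0.84 [318. 195.] [ 523.4 -102.8  187.6   22.9   81.7]
```

View pics/w3.png

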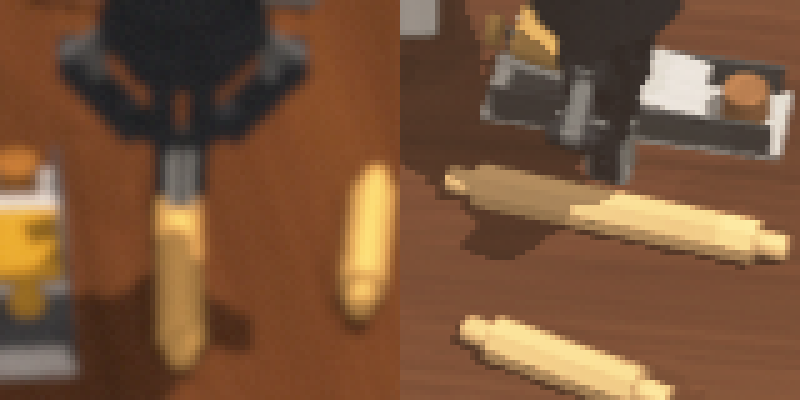

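The fingers shut just above the rung at (292,237), although TCP z reads 2.4. I'll check the tip's true height in free air.

Request:
drive_tool:
  dp:
    - [0,0,-4]
    - [0,0,-8]
    - [0,0,-10]
    - [0,0,-10]
    - [0,0,-10]
  roll: [0,0,0,0,0]

```text
t: 4.72
tool_pos: [524.5, -101.5, 103.7]
tool_rot: [[0.149, 0.989, 0.003], [0.989, -0.149, -0.0], [0.0, 0.003, -1.0]]
wrist_force: [0.4, 0.1, -0.3]
finger_gap: -0.0
grip_force: 0.0
```

```bash
python3 - <<'E'
from h import *
s=cams.get_image("side");p=cams.get_image("scene");w=cams.get_image("wrist");T=monitor.get_obs()["tool_pos"];print(T)
g=[]
for q,nm in((s,"s"),(p,"p"),(w,"w")):
    c=proj(q,[T])[0]; r=20 if nm!="w" else 45; k=260/(2*r)
    print(nm,c.round(1),[proj(q,[T+[0,0,z]])[0].round(1).tolist() for z in(10,20,30,40)])
    x0,y0=int(c[0])-r,int(c[1])-r; im=cv2.resize(q["img"][y0:y0+2*r,x0:x0+2*r],(260,260),interpolation=0)
    for z in(0,10,20,30):
        u=((proj(q,[T+[0,0,z]])[0]-[x0,y0]+.5)*k).astype(int); cv2.circle(im,tuple(map(int,u)),3,(255,0,60*z//10),-1)
    g.append(im)
cv2.imwrite("pics/w4.png",np.hstack(g)[...,::-1])
E
```

```text
[ 522.37705779 -101.26051128  101.01494089]
s [315.3 235.8] [[315.4, 232.5], [315.5, 229.2], [315.6, 225.9], [315.6, 222.5]]
p [291.6 217.5] [[291.5, 214.7], [291.4, 211.9], [291.4, 209.0], [291.3, 206.1]]
w [315.6 278.7] [[315.5, 287.5], [315.5, 297.2], [315.4, 308.1], [315.3, 320.1]]
```

View pics/w4.png

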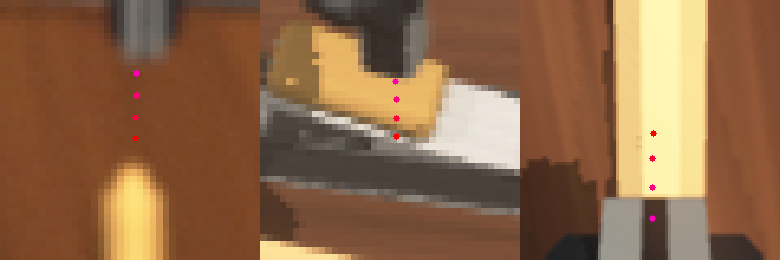

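The real fingertips sit about 32 mm above the reported TCP (side +36, scene +32; laterally they agree). I'll grasp deeper to allow for that, watching the force.

Request:
drive_tool:
  dp:
    - [0,0,2]
    - [0,0,4]
    - [0,0,4]
    - [0,0,4]
    - [0,0,4]
    - [0,0,4]
    - [0,0,7]
    - [0,0,9.5]
    - [0,0,11]
    - [0,0,12]
    - [0,0,12.6]
    - [0,0,12.6]
  roll: [0,0,0,0,0,0,0,0,0,0,0,0]
  gripper: -0.1

```text
t: 5.87
tool_pos: [523.6, -101.4, -24.0]
tool_rot: [[0.149, 0.989, -0.001], [0.989, -0.149, 0.0], [0.0, -0.001, -1.0]]
wrist_force: [-0.3, -0.1, 0.0]
finger_gap: 46.9
grip_force: 0.0
```

Request:
drive_tool:
  dp:
    - [0,0,0.2]
    - [0,0,0.4]
    - [0,0,0.4]
    - [0,0,0.4]
  roll: [0,0,0,0]

```text
t: 6.2
tool_pos: [524.1, -101.5, -27.0]
tool_rot: [[0.149, 0.989, 0.001], [0.989, -0.149, -0.0], [0.0, 0.001, -1.0]]
wrist_force: [-0.3, -0.4, -0.1]
finger_gap: 47.1
grip_force: 0.0
```

Request:
drive_tool:
  dp:
    - [0,0,0]
    - [0,0,0]
    - [0,0,0]
    - [0,0,0]
    - [0,0,0]
    - [0,0,0]
    - [0,0,0]
  roll: [0,0,0,0,0,0,0]
  gripper: 1
  force: 40

```text
t: 6.78
tool_pos: [524.0, -101.5, -27.1]
tool_rot: [[0.149, 0.989, 0.001], [0.989, -0.149, -0.0], [0.0, 0.001, -1.0]]
wrist_force: [-1.5, -0.3, 5.3]
finger_gap: 20.6
grip_force: 39.5
```

Request:
drive_tool:
  dp:
    - [0,0,-1]
    - [0,0,-3]
    - [0,0,-6]
    - [0,0,-9]
    - [0,0,-10]
    - [0,0,-10]
  roll: [0,0,0,0,0,0]

```text
t: 7.28
tool_pos: [525.9, -101.8, 75.5]
tool_rot: [[0.15, 0.989, 0.006], [0.989, -0.15, -0.001], [0.0, 0.006, -1.0]]
wrist_force: [0.6, 0.5, -0.7]
finger_gap: 20.3
grip_force: 39.4
```

Request:
drive_tool:
  dp:
    - [1.5,0,0]
    - [4.5,0,0]
    - [8,0,0]
    - [12,0,0]
    - [16,-0.5,0]
    - [20,-0.8,0]
    - [24,-1,0]
    - [28,-1.2,0]
    - [32,-1.3,0]
    - [35,-1.4,0]
    - [37,-1.5,0]
    - [38,-1.5,0]
  roll: [-0.12,-0.24,-0.36,-0.48,-0.6,-0.72,-0.84,-0.96,-1.08,-1.2,-1.32,-1.44]

```text
t: 8.28
tool_pos: [563.5, 280.9, 70.6]
tool_rot: [[-0.964, 0.267, -0.003], [0.267, 0.964, 0.002], [0.003, 0.001, -1.0]]
wrist_force: [-0.7, -0.8, -0.7]
finger_gap: 20.2
grip_force: 39.4
```

Request:
drive_tool:
  dp:
    - [0,0,0]
    - [0,0,0]
    - [0,0,0]
  roll: [-0.014,-0.014,-0.014]

```text
t: 8.53
tool_pos: [565.1, 274.5, 71.1]
tool_rot: [[-0.964, 0.267, -0.002], [0.267, 0.964, -0.002], [0.001, -0.003, -1.0]]
wrist_force: [-0.1, 0.0, -0.5]
finger_gap: 19.9
grip_force: 39.4
```

```bash
python3 - <<'E'
from h import *
w=cams.get_image("wrist"); o=monitor.get_obs(); print(o["tool_pos"],o["finger_gap"],o["grip_force"])
cv2.imwrite("pics/w5.png",w["img"][...,::-1]); np.savez("w5.npz",**{k:np.asarray(w[k]) for k in("img","camera_matrix","dist","R","t")})
T=o["tool_pos"];print("cam",(-np.array(w["R"]).T@np.array(w["t"]).ravel()).round(1))
for l in("rung_long","cradle_long","cradle_mid","cradle_short","tray"):
  for d in tip_of(w,l)[:2]:
    u=np.array(d["position"])*[640,480]; print(l,round(d["conf"],2),u.round(),ray(w,u,{"t":0,"c":6,"r":T[2]+38.6}[l[0]]).round(1))
for d in silhouettes(w,"rung_long")[:2]: print(d["conf"],axis(w,d["mask"],T[2]+38.6))
E
```

```text
[565.44425472 274.29928945  71.50269262] 20.42184701624043 39.35742739588022
cam [486.7 296.5 253.7]
rung_long 0.7 [316. 313.] [[562.1 274.8 110.1]]
cradle_mid 0.63 [195. 241.] [[546.  198.7   6. ]]
cradle_short 0.6 [443. 238.] [[586.6 352.    6. ]]
tray 0.39 [443. 241.] [[591. 353.   0.]]
0.59 [553.5 277.3 161.7  23.3 -15.3]
```

View pics/w5.png

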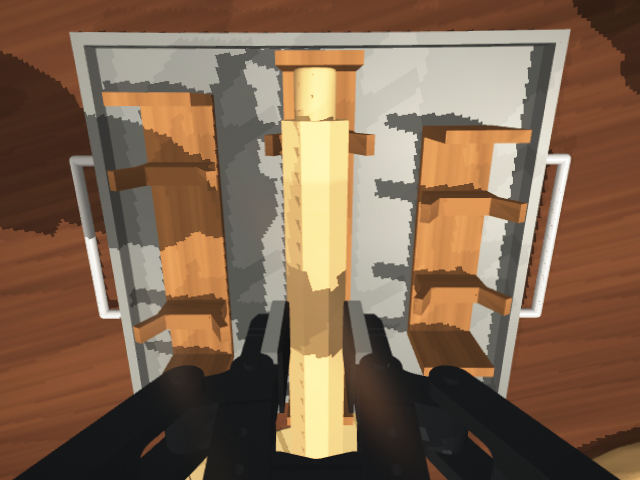

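```bash
python3 - <<'E'
from h import *
w=dict(np.load("w5.npz"))
a=np.radians(-15.1); C=np.array([566,276]); ex=np.array([np.cos(a),np.sin(a)]); ey=np.array([-ex[1],ex[0]])
def loc(n,uv,z):
    d=ray(w,uv,z)[:,:2]-C; print(n,np.c_[d@ex,d@ey].round(1).tolist())
loc("long board strip",[(275,51),(364,51),(279,67),(362,67)],52)
loc("long support ends",[(265,133),(374,135)],47)
loc("rung shoulder top flat",[(302,121),(331,121)],121)
loc("rung tenon end",[(294,68),(336,68)],112)
loc("rung lower end",[(300,455),(330,455)],110)
loc("mid board strip",[(102,93),(213,95),(105,105),(214,105)],52)
loc("short board strip",[(424,126),(531,129),(426,139),(531,142)],52)
loc("rim",[(70,33),(570,30)],18)
E
```

```text
long board strip [[-104.1, -19.8], [-103.7, 20.2], [-97.5, -18.3], [-97.2, 19.5]]
long support ends [[-68.3, -26.7], [-66.9, 26.8]]
rung shoulder top flat [[-76.7, -5.8], [-76.6, 3.3]]
rung tenon end [[-92.5, -8.3], [-92.4, 5.1]]
rung lower end [[67.4, -9.7], [67.5, 3.7]]
mid board strip [[-86.7, -100.3], [-85.7, -49.4], [-81.4, -99.9], [-81.4, -49.3]]
short board strip [[-71.1, 49.6], [-69.1, 100.0], [-65.1, 51.1], [-63.1, 101.0]]
rim [[-116.3, -128.0], [-115.4, 128.5]]
```

The wrist view shows the rung over the centre cradle. The cradle fits (566,276) at -15° within 1 mm. The rung is off by -3 mm along and -1.4 mm across, so I'll correct that and lay it down.

Request:
drive_tool:
  dp:
    - [-0.3,0.15,1]
    - [-0.3,0.15,2.5]
    - [-0.3,0.15,4]
    - [-0.3,0.15,5]
    - [-0.3,0.15,5.8]
    - [-0.3,0.15,6.3]
    - [-0.3,0.15,6.6]
    - [-0.3,0.15,6.75]
    - [-0.3,0.15,6.75]
    - [-0.3,0.15,6.75]
  roll: [0,0,0,0,0,0,0,0,0,0]

```text
t: 9.72
tool_pos: [569.4, 277.5, 5.5]
tool_rot: [[-0.965, 0.264, 0.001], [0.264, 0.965, 0.001], [-0.001, 0.001, -1.0]]
wrist_force: [0.3, -0.5, 0.2]
finger_gap: 20.5
grip_force: 39.4
```

Request:
drive_tool:
  dp:
    - [0,0,0]
    - [0,0,0]
    - [0,0,0]
    - [0,0,0]
    - [0,0,0]
    - [0,0,0]
  roll: [0,0,0,0,0,0]
  gripper: -0.1

```text
t: 10.22
tool_pos: [568.9, 277.2, 5.0]
tool_rot: [[-0.965, 0.264, 0.0], [0.264, 0.965, 0.0], [-0.0, 0.0, -1.0]]
wrist_force: [-0.3, 0.6, -0.5]
finger_gap: 47.2
grip_force: 0.0
```

Request:
drive_tool:
  dp:
    - [0,0,-1]
    - [0,0,-3]
    - [0,0,-6]
    - [0,0,-10]
    - [0,0,-14]
    - [0,0,-16]
    - [0,0,-16]
    - [0,0,-16]
  roll: [0,0,0,0,0,0,0,0]

```text
t: 10.88
tool_pos: [569.6, 277.7, 167.1]
tool_rot: [[-0.965, 0.264, 0.003], [0.264, 0.965, 0.001], [-0.003, 0.002, -1.0]]
wrist_force: [0.3, 0.1, -0.4]
finger_gap: 47.2
grip_force: 0.0
```

```bash
cat > look.py <<'E'
from h import *
import sys
w=cams.get_image("wrist"); o=monitor.get_obs(); print(o["t"],o["tool_pos"],o["finger_gap"])
cv2.imwrite(f"pics/{sys.argv[1]}.png",w["img"][...,::-1])
a=np.radians(-15.0); C=np.array([566.5,276.2]); ex=np.array([np.cos(a),np.sin(a)]); ey=np.array([-ex[1],ex[0]])
z=float(sys.argv[2])
for l in sys.argv[3:]:
  for d in silhouettes(w,l)[:3]:
    r=axis(w,d["mask"],z); c=r[:2]-C; print(l,round(d["conf"],2),r,"tray",(c@ex).round(1),(c@ey).round(1))
E
python3 look.py w6 43 rung_long
```

```text
10.9333 [568.5967696  276.92683388 165.18582544] 46.699712775432154
rung_long 0.64 [568.  277.1 181.9  22.8 -14.9] tray 1.2 1.3
```

rung_long is home (about 1 mm off, 15°). Now rung_short.

Request:
drive_tool:
  dp:
    - [-0.7,-1.5,0]
    - [-2,-4.5,0]
    - [-3.5,-8,0]
    - [-5,-12,0]
    - [-6.5,-16,0]
    - [-8.2,-20,0]
    - [-10,-24,0]
    - [-11.7,-28,1]
    - [-13.4,-32,2]
    - [-14.8,-35,3]
    - [-15.4,-36.2,4]
    - [-15.4,-36.2,4]
  roll: [0.12,0.24,0.36,0.48,0.6,0.72,0.84,0.96,1.08,1.2,1.32,1.44]

```text
t: 11.98
tool_pos: [618.7, -120.4, 120.3]
tool_rot: [[0.151, 0.988, -0.008], [0.989, -0.151, -0.003], [-0.004, -0.007, -1.0]]
wrist_force: [0.3, -0.3, -0.7]
finger_gap: 46.8
grip_force: 0.0
```

Request:
drive_tool:
  dp:
    - [0,0,0]
    - [0,0,0]
    - [0,0,0]
    - [0,0,0]
  roll: [0.12,0.16,0.16,0.16]

```text
t: 12.32
tool_pos: [621.0, -112.3, 123.3]
tool_rot: [[0.29, 0.957, -0.003], [0.957, -0.29, 0.0], [-0.001, -0.003, -1.0]]
wrist_force: [-0.1, 1.2, 0.1]
finger_gap: 47.2
grip_force: 0.0
```

```bash
python3 look.py w7 11 rung_short rung_mid
```

```text
12.3667 [ 621.21995348 -112.33413161  123.69494806] 47.01753120099207
rung_short 0.87 [ 621.6 -111.6  111.    22.4   72.8] tray 153.6 -360.3
rung_mid 0.59 [ 529.8 -282.1   72.4   24.1   78. ] tray 109.0 -548.8
```

Request:
drive_tool:
  dp:
    - [0.07,0,3]
    - [0.07,0,6.5]
    - [0.07,0,10]
    - [0.07,0,12.5]
    - [0.07,0,14]
    - [0.07,0,14.8]
    - [0.07,0,15.15]
    - [0.07,0,15.15]
    - [0.07,0,15.15]
  roll: [0,0,0,0,0,0,0,0,0]

```text
t: 13.22
tool_pos: [623.2, -112.1, -25.5]
tool_rot: [[0.292, 0.957, 0.002], [0.957, -0.292, -0.0], [0.0, 0.002, -1.0]]
wrist_force: [-0.6, -0.1, 0.2]
finger_gap: 46.9
grip_force: 0.0
```

Request:
drive_tool:
  dp:
    - [0,0,0]
    - [0,0,0]
    - [0,0,0]
    - [0,0,0]
    - [0,0,0]
    - [0,0,0]
    - [0,0,0]
  roll: [0,0,0,0,0,0,0]
  gripper: 1

```text
t: 13.8
tool_pos: [623.1, -112.0, -25.1]
tool_rot: [[0.292, 0.957, 0.002], [0.957, -0.292, -0.0], [0.0, 0.002, -1.0]]
wrist_force: [-0.4, -0.2, 6.0]
finger_gap: 19.9
grip_force: 39.3
```

Request:
drive_tool:
  dp:
    - [0,0,-1]
    - [0,0,-3]
    - [0,0,-6]
    - [0,0,-9]
    - [0,0,-10]
    - [0,0,-10]
    - [0,0,-10]
  roll: [0,0,0,0,0,0,0]

```text
t: 14.38
tool_pos: [622.0, -111.9, 73.6]
tool_rot: [[0.292, 0.957, 0.001], [0.957, -0.292, -0.0], [0.0, 0.0, -1.0]]
wrist_force: [-0.4, 0.4, -0.2]
finger_gap: 19.9
grip_force: 39.2
```

Request:
drive_tool:
  dp:
    - [1.5,-0.6,0]
    - [4.5,-1.8,0]
    - [8,-3,0]
    - [12,-4.7,0]
    - [15.5,-6.1,0]
    - [19,-7.5,0]
    - [22.5,-8.8,0]
    - [26,-10.2,0]
    - [29.5,-11.6,0]
    - [33,-13,0]
    - [36.5,-14.3,0]
    - [39.5,-15.5,0]
  roll: [-0.12,-0.24,-0.36,-0.48,-0.6,-0.72,-0.84,-0.96,-1.08,-1.2,-1.32,-1.44]

```text
t: 15.38
tool_pos: [586.9, 313.4, 71.0]
tool_rot: [[-0.913, 0.407, -0.004], [0.407, 0.913, -0.001], [0.003, -0.002, -1.0]]
wrist_force: [0.1, -0.3, -1.0]
finger_gap: 20.4
grip_force: 39.2
```

```bash
python3 -c "
from h import *
o=monitor.get_obs();print(o['tool_pos']);R=o['tool_rot'];print(R.round(3).tolist(),(R.T@(np.array([587.2,353.5,73.15])-o['tool_pos'])).round(1))"
```

```text
[586.89394248 313.44877772  70.95784454]
[[-0.913, 0.407, -0.004], [0.407, 0.913, -0.001], [0.003, -0.002, -1.0]] [16.  36.7 -2.2]
```

Request:
drive_tool:
  dp:
    - [1,2,0]
    - [1.7,3.4,0]
    - [1.9,3.75,0]
    - [1.9,3.75,0]
    - [1.9,3.75,0]
  roll: [-0.1,-0.165,-0.165,-0.165,-0.165]

```text
t: 15.8
tool_pos: [587.0, 351.2, 71.8]
tool_rot: [[-0.965, 0.261, -0.002], [0.261, 0.965, -0.003], [0.001, -0.003, -1.0]]
wrist_force: [0.2, 0.4, -0.4]
finger_gap: 19.7
grip_force: 39.2
```

```bash
python3 look.py w8 111 rung_short
```

```text
15.85 [587.5451679  350.63418169  72.22865568] 19.767864316240246
rung_short 0.57 [586.7 351.2 114.7  23.2 -15.2] tray 0.1 77.7
rung_short 0.57 [544.4 317.9 165.7 141.2  74.8] tray -32.1 34.6
```

View pics/w8.png

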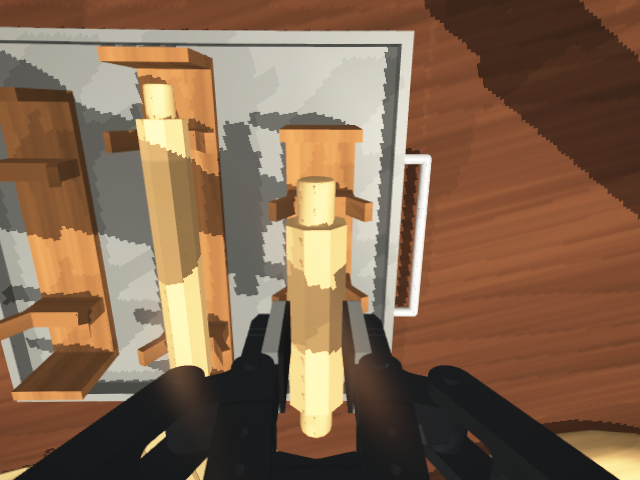

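The wrist view shows rung_long seated and rung_short centred over the right cradle at (318,300). Laying it down.

Request:
drive_tool:
  dp:
    - [0,0.1,1]
    - [0,0.1,2.5]
    - [0,0.1,4]
    - [0,0.1,5]
    - [0,0.1,5.8]
    - [0,0.1,6.3]
    - [0,0.1,6.6]
    - [0,0.1,6.75]
    - [0,0.1,6.75]
    - [0,0.1,6.75]
  roll: [0,0,0,0,0,0,0,0,0,0]

```text
t: 16.73
tool_pos: [587.9, 354.3, 6.9]
tool_rot: [[-0.966, 0.259, 0.001], [0.259, 0.966, 0.0], [-0.001, 0.0, -1.0]]
wrist_force: [-1.5, -1.3, 4.2]
finger_gap: 19.7
grip_force: 39.8
```

Request:
drive_tool:
  dp:
    - [0,0,0]
    - [0,0,0]
    - [0,0,0]
    - [0,0,0]
    - [0,0,0]
    - [0,0,0]
  roll: [0,0,0,0,0,0]
  gripper: -0.1

```text
t: 17.23
tool_pos: [587.7, 354.1, 5.8]
tool_rot: [[-0.966, 0.259, 0.0], [0.259, 0.966, 0.0], [0.0, 0.0, -1.0]]
wrist_force: [0.4, 0.2, -0.3]
finger_gap: 46.9
grip_force: 0.0
```

Request:
drive_tool:
  dp:
    - [0,0,-1]
    - [0,0,-3]
    - [0,0,-6]
    - [0,0,-10]
    - [0,0,-14]
    - [0,0,-16]
    - [0,0,-16]
    - [0,0,-16]
  roll: [0,0,0,0,0,0,0,0]

```text
t: 17.9
tool_pos: [588.4, 354.7, 168.5]
tool_rot: [[-0.966, 0.259, 0.004], [0.259, 0.966, 0.002], [-0.003, 0.003, -1.0]]
wrist_force: [0.4, 0.1, -0.5]
finger_gap: 47.0
grip_force: 0.0
```

```bash
python3 look.py w9 43 rung_short rung_long
```

```text
17.95 [587.48841407 353.88676771 166.4252321 ] 46.93081611006193
rung_short 0.84 [587.1 353.1 112.1  22.8 -15.8] tray -0.0 79.6
rung_long 0.73 [567.9 276.9 181.3  25.  -15. ] tray 1.2 1.0
```

rung_short is home. Now rung_mid.

Request:
drive_tool:
  dp:
    - [-0.25,-1.5,0]
    - [-0.75,-4.5,0]
    - [-1.4,-8.5,0]
    - [-2,-12,0]
    - [-2.7,-16,0]
    - [-3.3,-20,0]
    - [-4,-24,0]
    - [-4.7,-28,0]
    - [-5.3,-32,0]
    - [-6,-36,0]
    - [-6.7,-40,0]
    - [-7.2,-43,0]
  roll: [0,0,0,0,0,0,0,0,0,0,0,0]

```text
t: 19.05
tool_pos: [543.5, -85.2, 164.8]
tool_rot: [[-0.965, 0.263, -0.003], [0.263, 0.965, -0.002], [0.002, -0.002, -1.0]]
wrist_force: [0.7, 0.2, 0.8]
finger_gap: 46.6
grip_force: 0.0
```

Request:
drive_tool:
  dp:
    - [-0.5,-3,0]
    - [-1,-6,0]
    - [-1.5,-9,0]
    - [-2,-12,0]
    - [-2.5,-15,0]
    - [-3,-18,0]
    - [-3.4,-20.5,0.5]
    - [-3.7,-22,1]
    - [-3.9,-23.3,2]
    - [-4,-23.8,3]
    - [-4,-23.8,4]
    - [-4,-23.8,4]
  roll: [0.12,0.24,0.36,0.48,0.6,0.72,0.84,0.96,1.08,1.2,1.32,1.44]

```text
t: 20.05
tool_pos: [519.3, -320.6, 122.5]
tool_rot: [[0.139, 0.99, -0.006], [0.99, -0.139, 0.003], [0.002, -0.006, -1.0]]
wrist_force: [-0.0, -0.4, -1.3]
finger_gap: 47.1
grip_force: 0.0
```

Request:
drive_tool:
  dp:
    - [0,0,0]
    - [0,0,0]
    - [0,0,0]
    - [0,0,0]
  roll: [0.06,0.06,0.06,0.06]

```text
t: 20.38
tool_pos: [522.2, -320.3, 125.5]
tool_rot: [[0.189, 0.982, -0.001], [0.982, -0.189, 0.0], [0.0, -0.001, -1.0]]
wrist_force: [0.4, 0.4, 0.5]
finger_gap: 47.3
grip_force: 0.0
```

```bash
python3 look.py w10 11 rung_mid half_done blank; python3 -c "
from h import *
o=monitor.get_obs();print(o['tool_rot'].round(3).tolist())"
```

```text
20.4333 [ 522.43875808 -320.25950443  125.69450629] 46.973471773745715
rung_mid 0.82 [ 521.8 -322.3  147.9   23.5   77.9] tray 111.7 -589.7
half_done 0.6 [ 621.2 -314.   150.7   25.2  -89.5] tray 205.6 -555.9
blank 0.7 [ 434.6 -315.5  152.    26.2   89. ] tray 25.7 -605.7
[[0.189, 0.982, 0.0], [0.982, -0.189, 0.0], [0.0, 0.0, -1.0]]
```

View pics/w10.png

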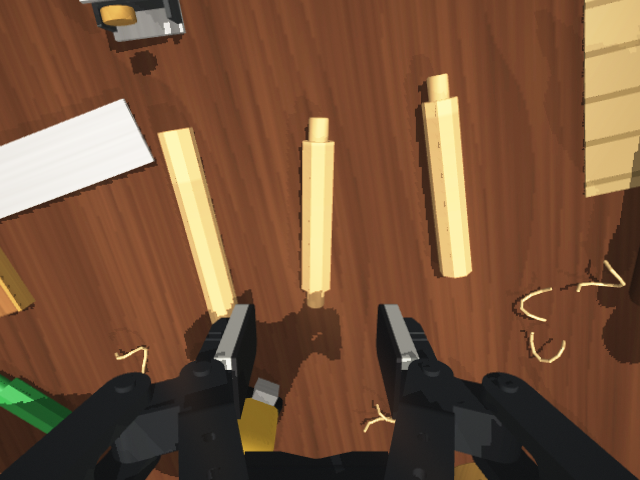

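The wrist view shows the middle bar (316,215) with tenons at both ends. The bars either side are the blank (200,225) and half_done (448,190). Gripping the middle one.

Request:
drive_tool:
  dp:
    - [-0.2,0,3]
    - [-0.2,0,6.5]
    - [-0.2,0,10]
    - [-0.2,0,12.5]
    - [-0.2,0,14]
    - [-0.2,0,14.8]
    - [-0.2,0,15.2]
    - [-0.2,0,15.25]
    - [-0.2,0,15.25]
  roll: [0.01,0.01,0.01,0.01,0.01,0.01,0.01,0.01,0.01]

```text
t: 21.33
tool_pos: [523.4, -322.6, -25.6]
tool_rot: [[0.2, 0.98, 0.002], [0.98, -0.2, -0.001], [-0.0, 0.002, -1.0]]
wrist_force: [0.7, 0.0, 0.2]
finger_gap: 47.1
grip_force: 0.0
```

Request:
drive_tool:
  dp:
    - [0,0,0]
    - [0,0,0]
    - [0,0,0]
    - [0,0,0]
    - [0,0,0]
    - [0,0,0]
    - [0,0,0]
  roll: [0,0,0,0,0,0,0]
  gripper: 1

```text
t: 21.92
tool_pos: [523.4, -322.6, -25.2]
tool_rot: [[0.2, 0.98, 0.002], [0.98, -0.2, -0.001], [-0.001, 0.002, -1.0]]
wrist_force: [-1.7, 0.1, 5.3]
finger_gap: 20.0
grip_force: 39.3
```

Request:
drive_tool:
  dp:
    - [0,0,-1]
    - [0,0,-3]
    - [0,0,-6]
    - [0,0,-9]
    - [0,0,-10]
    - [0,0,-10]
    - [0,0,-10]
  roll: [0,0,0,0,0,0,0]

```text
t: 22.5
tool_pos: [522.4, -322.0, 73.6]
tool_rot: [[0.2, 0.98, 0.0], [0.98, -0.2, -0.0], [-0.0, 0.001, -1.0]]
wrist_force: [-0.3, -0.3, -1.1]
finger_gap: 20.1
grip_force: 39.2
```

Request:
drive_tool:
  dp:
    - [1.5,-0.25,0]
    - [4.5,-0.7,0]
    - [8,-1.3,0]
    - [12,-1.9,0]
    - [16,-2.5,0]
    - [19,-3,0]
  roll: [0,0,0,0,0,0]

```text
t: 23.0
tool_pos: [529.3, -124.4, 71.4]
tool_rot: [[0.196, 0.981, -0.004], [0.981, -0.196, 0.003], [0.002, -0.005, -1.0]]
wrist_force: [0.3, 0.5, -1.2]
finger_gap: 20.2
grip_force: 39.2
```

Request:
drive_tool:
  dp:
    - [3,-0.5,0]
    - [6,-0.9,0]
    - [9.5,-1.5,0]
    - [13,-2,0]
    - [16.5,-2.6,0]
    - [20,-3.2,0]
    - [23.5,-3.7,0]
    - [27,-4.3,0]
    - [29.5,-4.7,0]
    - [31.3,-5,0]
    - [32.4,-5.1,0]
    - [32.5,-5.15,0]
  roll: [-0.12,-0.24,-0.36,-0.48,-0.6,-0.72,-0.84,-0.96,-1.08,-1.2,-1.32,-1.44]

```text
t: 24.0
tool_pos: [542.7, 203.4, 71.6]
tool_rot: [[-0.949, 0.314, -0.004], [0.314, 0.949, 0.002], [0.004, 0.0, -1.0]]
wrist_force: [1.1, 0.7, -0.4]
finger_gap: 20.1
grip_force: 39.2
```

Request:
drive_tool:
  dp:
    - [0,0,0]
    - [0,0,0]
    - [0,0,0]
    - [0,0,0]
    - [0,0,0]
  roll: [-0.07,-0.07,-0.07,-0.07,-0.07]

```text
t: 24.42
tool_pos: [545.0, 198.7, 72.9]
tool_rot: [[-0.966, 0.26, -0.001], [0.26, 0.966, -0.0], [0.001, -0.001, -1.0]]
wrist_force: [0.8, 0.1, -0.5]
finger_gap: 19.9
grip_force: 39.2
```

```bash
python3 look.py w11 111 rung_mid
```

```text
24.4667 [545.197588   198.67114529  73.15260508] 19.69120404618846
rung_mid 0.91 [542.9 198.8 144.9  23.  -15.3] tray -2.8 -80.9
rung_mid 0.43 [525.7 249.3 165.8 142.2  74.7] tray -32.4 -36.5
```

View pics/w11.png

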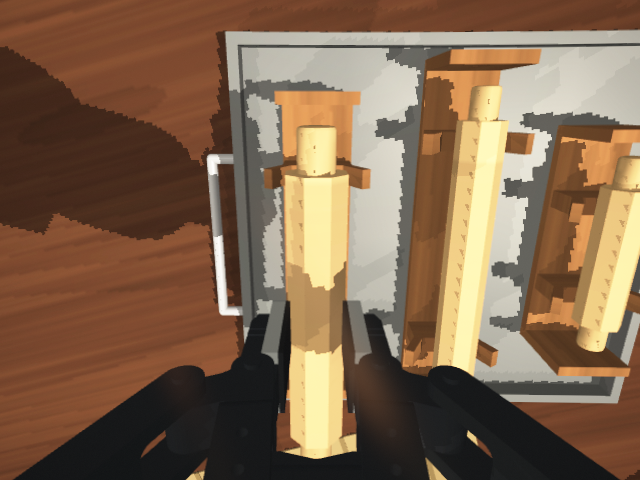

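The wrist view shows rung_mid at (316,290) over the left cradle, with the other two rungs seated. It's 2.8 mm off along; I'll correct that and lay it down.

Request:
drive_tool:
  dp:
    - [-0.25,0.05,1]
    - [-0.25,0.05,2.5]
    - [-0.25,0.05,4]
    - [-0.25,0.05,5]
    - [-0.25,0.05,5.8]
    - [-0.25,0.05,6.3]
    - [-0.25,0.05,6.6]
    - [-0.25,0.05,6.75]
    - [-0.25,0.05,6.75]
    - [-0.25,0.05,6.75]
  roll: [0,0,0,0,0,0,0,0,0,0]

```text
t: 25.35
tool_pos: [548.1, 198.7, 6.8]
tool_rot: [[-0.966, 0.259, 0.0], [0.259, 0.966, -0.0], [-0.0, -0.0, -1.0]]
wrist_force: [-1.9, -1.5, 4.5]
finger_gap: 19.6
grip_force: 39.9
```

Request:
drive_tool:
  dp:
    - [0,0,0]
    - [0,0,0]
    - [0,0,0]
    - [0,0,0]
    - [0,0,0]
    - [0,0,0]
  roll: [0,0,0,0,0,0]
  gripper: -0.1

```text
t: 25.85
tool_pos: [548.1, 198.6, 5.8]
tool_rot: [[-0.966, 0.259, 0.0], [0.259, 0.966, 0.0], [-0.0, 0.0, -1.0]]
wrist_force: [-0.3, 0.1, 0.8]
finger_gap: 46.9
grip_force: 0.0
```

Request:
drive_tool:
  dp:
    - [0,0,-1]
    - [0,0,-3]
    - [0,0,-6]
    - [0,0,-10]
    - [0,0,-14]
    - [0,0,-17]
    - [0,0,-17]
    - [0,0,-17]
  roll: [0,0,0,0,0,0,0,0]

```text
t: 26.52
tool_pos: [549.3, 199.3, 178.8]
tool_rot: [[-0.966, 0.259, 0.005], [0.259, 0.966, 0.002], [-0.005, 0.003, -1.0]]
wrist_force: [-0.7, -0.2, -0.9]
finger_gap: 47.3
grip_force: 0.0
```

```bash
python3 look.py w12 43 rung_mid rung_long rung_short; python3 - <<'E'
from h import *
s=cams.get_image("side")
for l in("blank","half_done","plane"):
  for d in silhouettes(s,l)[:2]: print(l,round(d["conf"],2),axis(s,d["mask"],11 if l!="plane" else 6))
E
```

```text
26.5667 [548.01411114 198.56024489 176.68448757] 47.028265539404494
rung_mid 0.94 [547.3 197.8 147.4  23.2 -15.2] tray 1.7 -80.7
rung_mid 0.55 [587.6 353.8 111.5  26.9 -15.3] tray 0.3 80.4
rung_long 0.98 [568.6 277.7 182.5  24.3 -14.8] tray 1.6 2.0
rung_long 0.65 [547.2 197.4 147.5  22.9 -15.8] tray 1.8 -81.1
rung_short 0.9 [774.8 165.3  55.   23.5  17.3] tray 229.9 -53.2
rung_short 0.88 [587.6 353.7 111.5  27.  -15.4] tray 0.3 80.3
blank 0.93 [ 437.7 -326.1  199.8   26.6   89.1]
half_done 0.94 [ 620.2 -310.2  158.5   25.9  -89.7]
plane 0.71 [442.9 -90.7 185.1  46.   86.6]
```

View pics/w12.png

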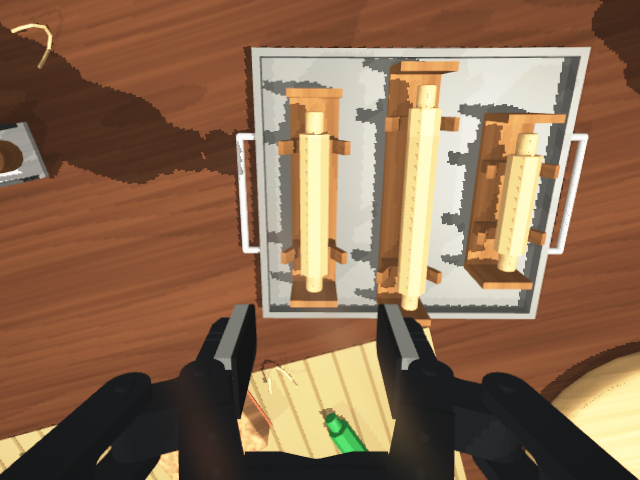

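The wrist view shows all three rungs seated in their cradles at (314,200), (418,195) and (518,200). The bystanders haven't moved, and the arm is clear.

```bash
python3 -c "
from plant import job
print(job.close_job())"
```

```text
the job is handed in; nothing more can be done
None
```

The job is handed in: all three finished rungs were laid in their own cradles, each within about 2 mm of centre by the wrist camera, and the blank, half-finished rung and plane did not move noticeably (the hand-in returned no verdict).

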